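# Hold the flour strainer over the bowl on the scale

### The job

I want to sift flour into the steel bowl while it is being weighed: lift the wooden spatula off the bowl's rim and lay it, not drop it, with its handle down in both notches of the utensil rest so that it lies level, and let go of it. Then take the wire strainer by its handle, carry it over the jars and the bowl's rim without knocking anything, and bring it level and centred in the bowl's mouth with its bottom about 2 cm below the rim. Finish while still holding it still there, with neither strainer nor gripper touching the bowl, so that the scale weighs the bowl alone; leave the bowl and the other things where they stand.

Things in the scene. Friction and masses are not known exactly. Their poses are not given: they have to be found in the camera images.
- scale: low black digital kitchen scale with a square steel platform, 220 x 168 x 28 mm, fixed; origin at the centre of its underside, display at its -x end, platform centre 24 mm along +x, platform top 28 mm up
- steel_bowl: spun steel mixing bowl with a strap handle on its +x side, loose on the scale's platform, 262 x 210 x 152 mm, 0.78 kg; origin under it in the plane of its foot (bowl axis 26.5 mm along its -x), z up; the strap handle lies lower than the rim
- bowl_mouth (a point): centre of the bowl's mouth, at the height of the rim (152 mm above the bowl's foot); the mouth is round, at least 92 mm in radius inside, 105 mm outside; axes as the bowl's
- spatula: flat beech spatula, 326 mm long, that lies across the bowl's rim at the start, 0.06 kg; origin on its underside at its balance point, x along it towards the paddle. The straight handle is 16 mm wide and 10 mm thick and runs from x = -168 to +70 mm; the paddle, 47 mm wide and 7 mm thick, goes on to x = +158 mm. Grasp the handle across at the origin, 5 mm above the underside
- utensil_rest: wooden utensil rest, fixed: a board 150 x 70 x 9 mm with two upright cheeks, 14 mm thick, at x = -50 and +50 mm, each with a notch open to the top; origin at the centre of its underside, x along the direction in which a utensil lies. Cheeks are 48 mm high, 62 mm wide; the notches have a flat floor 22 mm wide, 33 mm above the table, and widen upwards to 38 mm
- rest_seat (a point): point midway between the two notches at the height of their floors (33 mm above the table): a seated spatula's underside lies at this height; x along the line through both notches. Between the cheeks is 86 mm of room for the fingers above the 9 mm board; either end of the spatula may point either way
- strainer: flat-bottomed wire-mesh strainer standing on the table, 0.16 kg: round basket 80 mm wide at the bottom, 114 mm at the rim (with wire), 57 mm deep, a small wire ear at the +x rim reaching to x = 71 mm; origin at the centre of its flat underside, z up, handle towards -x. The level black handle runs from x = -80 to -190 mm, 18 mm wide and 12 mm thick, its middle 72 mm above the underside
- strainer_grip (a point): grasp point in the middle of the strainer handle's section, 120 mm along -x from the basket's axis and 72 mm above its underside; axes as the strainer's; grasp across y
- tall_jar: glass spice jar with steel lid, 42 mm in diameter, 85 mm high, loose; origin under its centre; bystander between strainer and bowl
- short_jar: glass spice jar with steel lid, 47 mm in diameter, 69 mm high, loose; origin under its centre; bystander
- flavour_bottle: small white and brown plastic bottle, 41 mm in diameter, 84 mm high, loose; origin under its centre; bystander
- mug: white mug with handle, 82 x 112 x 94 mm, loose; origin under it; bystander
There are look-alikes about, which are no part of the job. Several things have the shape of the utensil_rest; the one meant has the colours described above.

How it is judged (in metres and radians):
On the way, in this order (a step that is already met when the one before it is completed fails the run):
1. the spatula lies level in both notches of the rest, let go (z of spatula in the frame of rest_seat between -0.004 and 0.005 m and y of spatula in the frame of rest_seat between -0.01 and 0.01 m and x of spatula in the frame of rest_seat between -0.045 and 0.045 m and angle between the x axis of spatula and the x axis of rest_seat, either way round below 0.1 rad and angle between spatula's own x axis and vertical between 1.51 and 1.63 rad and contact force between spatula and utensil_rest above 0.1 N and contact force between spatula and the fingers below 0.05 N and linear speed of spatula below 0.03 m/s), for 0.2 s.
2. the strainer is held up over the bowl, clear of its rim (z of strainer in the frame of bowl_mouth above 0.005 m and horizontal distance between strainer and bowl_mouth below 0.1 m and contact force between strainer and the fingers above 1 N), for 0.05 s.
At the end, for the whole second after the job is handed in: Strainer held still, level (8 deg), underside 5 to 40 mm below the rim, within 20 mm of the mouth's centre; it and the robot off the bowl. Bowl upright within 20 mm of its place, scale bearing 7.2 to 8.1 N. Spatula let go in both notches: height within 5 mm, level (3.5 deg), in line (0.1 rad) (all of step 1 and horizontal distance between strainer and bowl_mouth below 0.02 m and z of strainer in the frame of bowl_mouth between -0.04 and -0.005 m and angle between strainer's own z axis and vertical below 0.14 rad and contact force between strainer and the fingers above 1 N and contact force between each of strainer, the arm, the fingers and steel_bowl below 0.05 N and contact force between strainer and scale below 0.05 N and linear speed of strainer below 0.03 m/s and angular speed of strainer below 0.15 rad/s and distance of steel_bowl from where it was at the start of the episode below 0.02 m and angle between steel_bowl's own z axis and vertical below 0.05 rad and contact force between steel_bowl and scale between 7.2 and 8.1 N); the arm keeps its last pose, push and grip.
It fails at once if a jar, the flavour bottle or the mug is shifted more than 30 mm or tipped over (distance of any of tall_jar, short_jar, flavour_bottle, mug from where it was at the start of the episode above 0.03 m or angle between any of tall_jar, short_jar, flavour_bottle, mug's own z axis and vertical above 0.4 rad).
It fails at once if the bowl is tipped or pushed more than 30 mm off its place (distance of steel_bowl from where it was at the start of the episode above 0.03 m or angle between steel_bowl's own z axis and vertical above 0.2 rad).
It fails at once if the spatula is dropped: it moves faster than 0.7 m/s while not in the fingers (contact force between spatula and the fingers below 0.05 N and linear speed of spatula above 0.7 m/s).
It also fails if it takes over 54 s, if anything falls off the work surface, if the arm or the gripper's body presses on something with over 40 N, if the wrist force passes 120 N, or if a joint passes its speed limit or range.

### The arm

A 7-joint arm with a two-finger parallel gripper is mounted at the origin on a cart in front of the work surface, level with it; the furniture and walls round the work are solid. World frame = base frame: x ahead of the robot, y to its left, z up, the work surface at z = 0. Lengths are in m, angles in degrees, forces in N, time in s.
With the tool pointing down it reaches from about 0.425 to 0.875 m from the base axis. Payload 4.7 kg.
Tool frame: the origin (TCP) lies between the finger pads; the fingertips stand 8 mm ahead of it and the grasp point (between the pads) lies 11 mm behind it (env.tip_extent is the distance from the TCP to the fingertips, in m); z points along the fingers, y is the line along which they close (so a half turn about z gives the same grasp; the last joint's range is limited). The gripper opens to 87 mm and grips with 3 to 60 N. Pads are 19 mm wide; open, the fingers measure 117 mm over their backs; the gripper's body (75 mm by 190 mm) begins 51 mm behind the grasp point.
Start: joints at [-67.718, 18.392, -4.016, 83.108, 1.295, 78.541, -3.26], TCP at [0.238, 0.605, 0.231] pointing down, gripper open.
Joint ranges: [-163.93, 163.93], [-17.29, 119.83], [-79.2, 71.16], [3.27, 140.29], [-89.18, 269.18], [5.43, 117.66], [-154.24, 154.24]. Speed limits (degrees/s): [147.25, 147.25, 180, 180, 180, 180, 180].

### API

Orientations are given as [roll, pitch, yaw] about the fixed x, y, z axes, in that order (R = Rz(yaw) Ry(pitch) Rx(roll)).
In Python, from cell import sensors, vision, workorder, env gives the robot as it stands.
- The arm moves only by the tool drive_tool, never from a script. Its argument "moves" is a list of rows, each an object of numbers: "x", "y", "z": the shift along the tool's x, y, z in mm; "rx", "ry", "rz": the turn, a rotation vector about the tool's x, y, z in rad; "fingers": the closure, from -1 (fully open) to 1 (shut). In form: [{"x": .., "y": .., "z": .., "rx": .., "ry": .., "rz": .., "fingers": ..}, ...]. A call has 1 to 20 rows; each row is the pose to reach, as a shift and turn from the pose commanded when the call began, along the tool's axes at that moment; what a row does not reach only later rows make up. A row lasts 1/8 s, in which the tool goes at most 62.5 mm and 10.7 degrees, less where a joint would pass 70% of its speed; a pose out of reach is approached as far as the arm can. A call with a gripper value outside its range is refused whole. The fingers move at their own pace and stop on an object; "force" is the grip in N (left out, the last holds). Time passes only in rows, so rows that repeat a pose let the fingers close. It gives the time, the measured TCP pose, the force, the opening and the grip force at its end, in the units of the state.
- sensors.get_obs(): the state, without advancing time (a new reading comes with each control period).
- vision.read_camera(name): name is "side" or "top"; returns a dict with "image" (400x640x3 uint8, red, green, blue), "fx", "fy", "cx", "cy" (pixels), "R" (3x3) and "t" (3): a world point X has camera coordinates R X + t. Camera axes: x right, y down, z forward; pixel columns grow to the right and rows downward; lengths in m; the calibration is good to about 2 mm. A picture is of the moment at which its call begins. There is no depth.
- workorder.sign_off(): hands the job in; it is judged then, once.
The state is a dict: "time_s": time; "qpos": joint angles; "joint_velocities": joint speeds; "effort": joint torques, N m; "tool_pos": TCP position; "tool_rot": TCP orientation; "force": force on the tool from outside, world axes, zero at the start; "wrist_torque": the same for the moment, N m; "grip_width": finger opening in m; "grasp_force": force on a finger pad.
Only numpy, scipy, OpenCV 4.12 (cv2) and the standard library are available. Lean on these libraries where they do the work, as an engineer would, in place of code of your own. Each camera call takes 0.05 s, during which the arm holds its last target. There are 200 camera calls.

## Working session

There is one attempt and no reset: what is moved stays moved. The work goes in short steps, Python scripts to look and compute and a tool call to move; the robot and the scene stay as the last step left them, time stands still between calls to the robot, and variables do not carry over. Pictures are saved under pics/ and viewed, at most 10 in all, crops included, and the job is handed in when it is done.

Besides the shell and the picture viewer there is one more tool, called after ">>>" by a JSON object that holds its "name" and its "arguments", one argument or row to a line. drive_tool: Moves the arm, as the interface text tells. Its arguments: {"type":"object","properties":{"moves":{"type":"array"},"force":{"type":"number"}},"required":["moves"]}

```bash
ls; mkdir -p pics
python3 - <<'E'
from cell import sensors, vision
import cv2,numpy as np,pickle
o=sensors.get_obs();print({k:np.round(v,4) for k,v in o.items()})
d={}
for n in("side","top"):
    c=vision.read_camera(n);d[n]=c
    cv2.imwrite(f"pics/{n}0.png",cv2.resize(c["image"][:,:,::-1],(800,500),interpolation=cv2.INTER_CUBIC))
    print(n,c["fx"],c["cx"],c["cy"],np.round(c["R"],3).tolist(),np.round(-np.array(c["R"]).T@c["t"],3))
pickle.dump(d,open("cam0.pkl","wb"))
E
```

```text
pics
{'time_s': np.float64(0.0), 'qpos': array([-67.7188,  18.4396,  -4.0146,  83.1737,   1.2952,  78.5394,
        -3.2616]), 'joint_velocities': array([-0.0447, -0.0416,  0.0392, -0.017 , -0.0556,  0.0231, -0.0512]), 'effort': array([ 2.00000e-04, -4.91288e+01, -4.03900e-01, -3.12520e+01,
       -6.39000e-02,  4.40000e-02,  2.00000e-04]), 'tool_pos': array([0.2378, 0.6044, 0.2295]), 'tool_rot': array([-1.798926e+02,  6.100000e-03,  1.585261e+02]), 'force': array([-0.388 , -0.0178, -0.2346]), 'wrist_torque': array([-0.0085,  0.0258,  0.0015]), 'grasp_force': np.float64(0.0), 'grip_width': np.float64(0.0871)}
side 403.15973148615006 324.9110348397942 198.47278991257434 [[0.817, -0.576, -0.006], [-0.488, -0.687, -0.538], [0.306, 0.443, -0.843]] [ 0.223 -0.586  1.115]
top 448.4843908393535 322.7173697926161 197.54105484226645 [[0.461, -0.888, -0.012], [-0.723, -0.367, -0.585], [0.515, 0.278, -0.811]] [-0.283 -0.505  1.453]
```

View pics/top0.png

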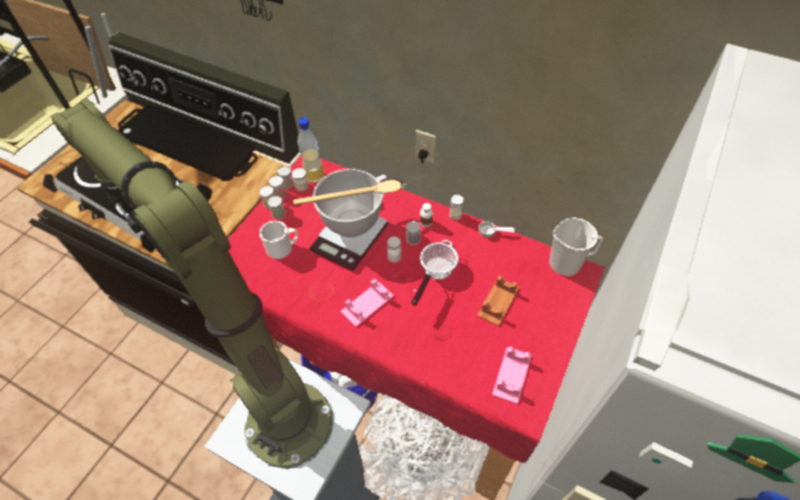

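View pics/side0.png

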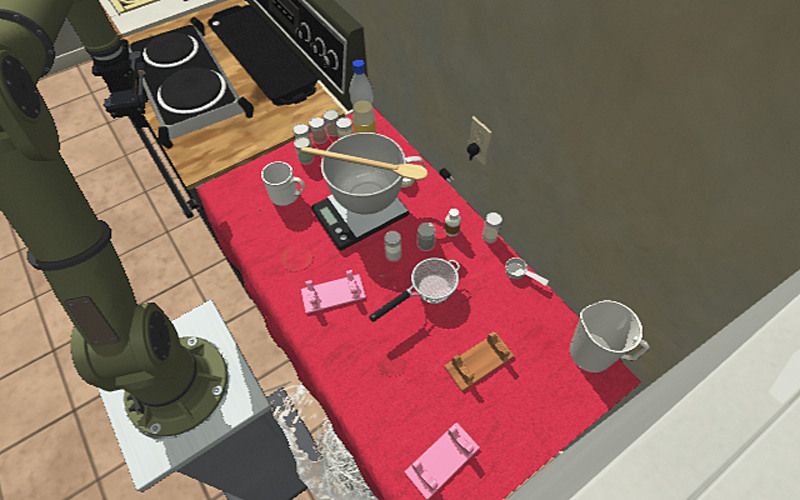

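Candidates for the utensil rest (top image, 800-wide): pink (368,302), orange-brown wood (500,300), pink (513,374). Wooden description picks (500,300); side view (480,362). Candidate spatula: only the one across the bowl; strainer at top (440,262), side (435,282), measuring spoon-like cup at top (490,229) is a look-alike. I'll check in a close crop.

```bash
cat > h.py <<'E'
import cv2,numpy as np,pickle
def mosaic(d,items,fn):
    t=[]
    for n,x,y in items:
        im=np.ascontiguousarray(d[n]["image"][y:y+75,x:x+100,::-1])
        im=cv2.resize(im,(400,300),interpolation=cv2.INTER_CUBIC)
        for k in range(0,100,10):
            if (x+k)%10==0: 
                cv2.line(im,(k*4,0),(k*4,5),(255,255,255),1);
                if (x+k)%20==0: cv2.putText(im,str(x+k),(k*4-8,16),0,.35,(255,255,255),1)
        for k in range(0,75,10):
            if (y+k)%10==0:
                cv2.line(im,(0,k*4),(5,k*4),(255,255,255),1); cv2.putText(im,str(y+k),(7,k*4+4),0,.35,(255,255,255),1)
        t.append(im)
    cv2.imwrite(fn,np.vstack([np.hstack(t[:2]),np.hstack(t[2:])]))
def proj(c,X):
    p=np.atleast_2d(X)@np.array(c["R"]).T+c["t"]
    return np.c_[c["fx"]*p[:,0]/p[:,2]+c["cx"],c["fy"]*p[:,1]/p[:,2]+c["cy"]]
def onplane(c,uv,z):
    r=np.array(c["R"]).T@np.array([(uv[0]-c["cx"])/c["fx"],(uv[1]-c["cy"])/c["fy"],1]);o=-np.array(c["R"]).T@c["t"]
    return o+r*(z-o[2])/r[2]
E
python3 - <<'E'
from h import *
d=pickle.load(open("cam0.pkl","rb"))
mosaic(d,[("side",340,250),("top",360,210),("side",290,190),("top",310,180)],"pics/a.png")
mosaic(d,[("side",240,100),("top",230,130),("side",280,150),("top",300,150)],"pics/b.png")
E
```

```text
(no output)
```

View pics/a.png

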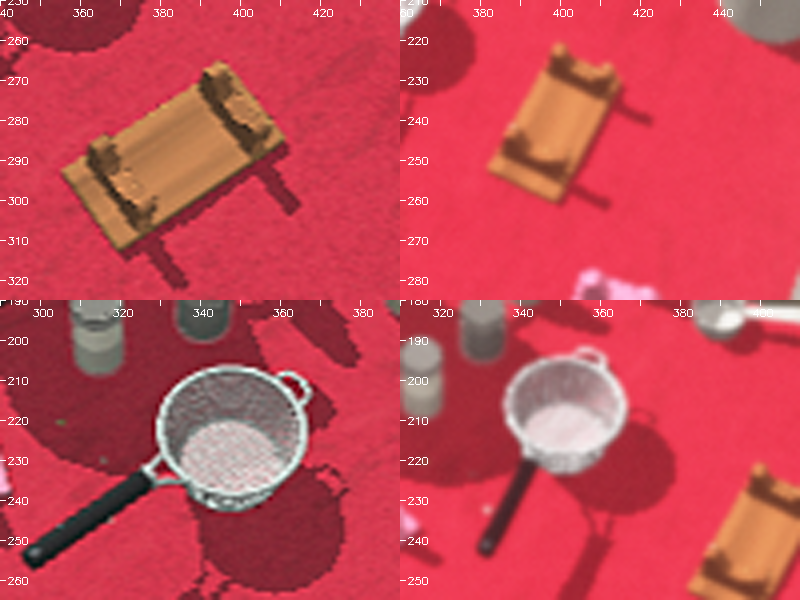

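View pics/b.png

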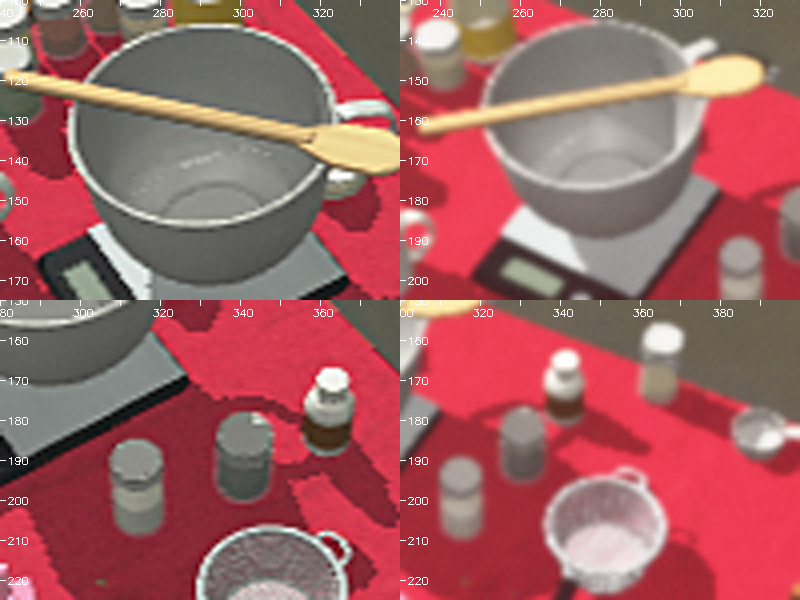

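The crops confirm the choice: the orange-brown wooden rest (side ~(384,288), top ~(400,240)). The strainer's handle points down-left, the spatula lies across the bowl rim with its paddle on the strap-handle side, and the jars and bottle stand between strainer and bowl.

```bash
cat > m.py <<'E'
from h import *
from scipy.optimize import least_squares,minimize
d=pickle.load(open("cam0.pkl","rb"))
def pose(p,P):
    c,s=np.cos(p[2]),np.sin(p[2]);return np.array(P)@np.array([[c,s,0],[-s,c,0],[0,0,1]])+[p[0],p[1],0]
def circ(ptsd,z,r):
    # project picks to plane z, fit centre per view and joint
    Q={n:np.array([onplane(d[n],u,z)[:2] for u in v]) for n,v in ptsd.items()}
    def f(q,A): return np.hypot(*(A-q[:2]).T)-q[2]
    for n in list(Q)+["all"]:
        A=Q[n] if n!="all" else np.vstack(list(Q.values()))
        s=least_squares(f,[*A.mean(0),r],args=(A,));print(n,np.round(s.x,4),np.round(f(s.x,A)*1e3,1))
print("bowl rim");circ({"side":[(257,130),(293.7,106),(324,125),(288.7,156.5)],"top":[(251,155),(280,136),(280,177),(303.5,162.5)]},.180,.105)
print("strainer rim");circ({"side":[(329.2,219.5),(348,206.2),(366.8,223)],"top":[(336.3,205),(351.7,193.7),(366.5,207.5)]},.056,.057)
for n,a,b in(("side",(297.5,253.7),(328,233.7)),("top",(331.2,243),(343,220.5))):
    A,B=onplane(d[n],a,.074)[:2],onplane(d[n],b,.074)[:2];print("handle",n,A,B,np.degrees(np.arctan2(*(B-A)[::-1])),np.hypot(*(B-A)))
# rest silhouette fit
def box(x0,x1,w,z0,z1): return [(x,y,z) for x in(x0,x1) for y in(-w/2,w/2) for z in(z0,z1)]
P=box(-.075,.075,.07,0,.009)+box(-.057,-.043,.062,.009,.048)+box(.043,.057,.062,.009,.048)
M={}
for n,(cx,cy) in(("side",(384,288)),("top",(400,240))):
    im=d[n]["image"].astype(int);R,G,B=im[...,0],im[...,1],im[...,2]
    m=((G>B+18)).astype(np.uint8);m[:, :cx-45]=0;m[:,cx+45:]=0;m[:cy-40]=0;m[cy+40:]=0
    k,l,st,ce=cv2.connectedComponentsWithStats(m);i=1+np.argmax(st[1:,4]);print(n,st[i],ce[i])
    y,x=np.nonzero(l==i);h=cv2.convexHull(np.c_[x,y].astype(np.int32));mm=np.zeros((1600,2560),np.uint8)
    cv2.fillConvexPoly(mm,((h+.5)*4).astype(int),1);M[n]=mm
def cost(p):
    t=0
    for n in M:
        h=cv2.convexHull(proj(d[n],pose(p,P)).astype(np.float32));a=np.zeros_like(M[n]);cv2.fillConvexPoly(a,((h+.5)*4).astype(int),1)
        t+=1-(a&M[n]).sum()/(a|M[n]).sum()
    return t
A=onplane(d["side"],(384,288),.01);best=min((minimize(cost,[A[0],A[1],a],method="Nelder-Mead",options=dict(initial_simplex=[[A[0],A[1],a],[A[0]+.02,A[1],a],[A[0],A[1]+.02,a],[A[0],A[1],a+.3]])) for a in np.radians([0,45,90,135])),key=lambda r:r.fun)
print("rest",best.x[:2],np.degrees(best.x[2]),best.fun)
# spatula
for n,a,b,e in(("side",(242,119.5),(316.5,134.5),(340.5,138)),("top",(236,161.5),(301,149.5),(321,148))):
    A,B,C=[onplane(d[n],q,.188)[:2] for q in(a,b,e)];print("spat",n,A,B,C,np.degrees(np.arctan2(*(B-A)[::-1])),np.hypot(*(B-A)),np.hypot(*(C-A)))
for nm,z,s,t in(("tall",.085,(314,188),(315,192)),("short",.069,(341,181),(331,181)),("bottle",.084,(363,169),(341.5,164)),("mug",.094,(225,139),(218,187))):
    print(nm,onplane(d["side"],s,z)[:2],onplane(d["top"],t,z)[:2])
E
python3 m.py
```

```text
bowl rim
side [0.6211 0.1708 0.104 ] [ 0.5 -0.5  0.5 -0.4]
top [0.6204 0.1698 0.1022] [ 0.1 -0.1 -0.1  0.1]
all [0.6209 0.1703 0.1032] [ 1.4  0.9  1.4 -0.1 -1.1 -1.7 -0.4 -0.5]
strainer rim
side [ 0.6149 -0.1391  0.0568] [0. 0. 0.]
top [ 0.6185 -0.1411  0.0572] [ 0. -0.  0.]
all [ 0.616  -0.1405  0.0574] [ 1.1 -0.2 -2.3 -1.7  1.8  1.3]
handle side [ 0.4318908  -0.14545307] [ 0.538681   -0.14354706] 1.022516997085512 0.10680720476985057
handle top [ 0.4302639  -0.15039295] [ 0.53416928 -0.14622755] 2.295665212054463 0.10398883242413255
side [ 355  265   56   47 1149] [382.5335074  288.69799826]
top [382 221  33  39 616] [398.51948052 240.88636364]
rest [ 0.5874058  -0.35085044] 177.97450744514032 0.15978712258483774
spat side [0.51730883 0.28996493] [0.67174066 0.10399361] [0.72279271 0.05050808] -50.29353128250648 0.2417323336814601 0.31553638476927626
spat top [0.52069812 0.29055464] [0.68128059 0.10435424] [0.7220211  0.04050807] -49.22494248345213 0.24588070592800937 0.3210206069037262
tall [0.59188049 0.00576833] [0.59517936 0.00178714]
short [ 0.68234896 -0.01245761] [ 0.68097737 -0.02295551]
bottle [ 0.76040958 -0.0237203 ] [ 0.76581038 -0.02681164]
mug [0.45838677 0.33419722] [0.4428271  0.33963265]
```

```bash
cat > g.py <<'E'
import numpy as np
from scipy.spatial.transform import Rotation as Ro
def go(*wps):
    "wps: (x,y,z,yaw) tool down; prints tool-frame shift mm and rotvec from measured pose"
    from cell import sensors
    o=sensors.get_obs();p=o["tool_pos"];R=Ro.from_euler("xyz",o["tool_rot"],degrees=True)
    print("t",o["time_s"],"pos",np.round(p,4),np.round(o["tool_rot"],2),"w",round(o["grip_width"],4),"gf",round(o["grasp_force"],1),"F",np.round(o["force"],1),"q",np.round(o["qpos"],0))
    for w in wps:
        T=Ro.from_euler("xyz",[180,w[4] if len(w)>4 else 0,w[3]],degrees=True)
        dp=R.inv().apply(np.array(w[:3])-p)*1e3;rv=(R.inv()*T).as_rotvec()
        print(w,"->",np.round(dp,1),np.round(rv,3),"rows",np.ceil(np.linalg.norm(dp)/62.5),np.ceil(np.degrees(np.linalg.norm(rv))/10.7))
E
python3 - <<'E'
from h import *
from scipy.optimize import least_squares
d=pickle.load(open("cam0.pkl","rb"))
def pose(p,P):
    c,s=np.cos(p[2]),np.sin(p[2]);return np.array(P)@np.array([[c,s,0],[-s,c,0],[0,0,1]])+[p[0],p[1],0]
C=np.array([(-.075,-.035,.009),(-.075,.035,.009),(.075,-.035,.009),(.075,.035,.009)])
p0=[.5874,-.3509,np.radians(-2)]
for n in("side","top"): print(n,np.round(proj(d[n],pose(p0,C)),1).tolist())
obs={"side":np.array([(355.5,292.5),(370.3,311),(411.5,284.2)]),"top":np.array([(382,251.3),(399.5,259.5)])}
def nn(p):
    r=[]
    for n in obs:
        q=proj(d[n],pose(p,C))
        for u in obs[n]:
            e=q-u; r+=list(e[np.argmin((e**2).sum(1))])
    return r
s=least_squares(nn,p0);print(s.x[:2],np.degrees(s.x[2]),np.round(s.fun,1))
print("jug",onplane(d["side"],(481,296),0)[:2],onplane(d["top"],(455,217),0)[:2])
import g; g.go((.55,.28,.33,130),(.624,.164,.30,130))
E
```

```text
side [[370.3, 313.0], [355.5, 292.4], [412.5, 284.4], [397.1, 265.3]]
top [[399.1, 260.2], [381.4, 251.9], [415.2, 229.1], [398.1, 221.6]]
[ 0.58865438 -0.34924662] -1.6372118106575584 [ 0.1 -0.6  0.2  1.4  0.9 -0.7 -0.8  0.2 -0.6  0.3]
jug [ 0.79988074 -0.52478233] [ 0.78830594 -0.50475779]
t 0.1 pos [0.2378 0.6044 0.2296] [-179.91    0.    158.53] w 0.0871 gf 0.0 F [-0.6  0.4 -0.1] q [-68.  18.  -4.  83.   1.  79.  -3.]
(0.55, 0.28, 0.33, 130) -> [-409.3 -187.8 -100.1] [-0.002  0.     0.498] rows 8.0 3.0
(0.624, 0.164, 0.3, 130) -> [-520.6 -268.6  -69.9] [-0.002  0.     0.498] rows 10.0 3.0
```

>>> {"name": "drive_tool", "arguments": {
  "moves": [
    {"x": 0,"y": 0,"z": -60,"fingers": -1},
    {"x": -40,"y": -20,"z": -100,"fingers": -1},
    {"x": -90,"y": -42,"z": -100,"rz": 0.1},
    {"x": -140,"y": -65,"z": -100,"rz": 0.2},
    {"x": -190,"y": -88,"z": -100,"rz": 0.3},
    {"x": -240,"y": -112,"z": -100,"rz": 0.4},
    {"x": -290,"y": -136,"z": -100,"rz": 0.498},
    {"x": -350,"y": -160,"z": -100,"rz": 0.498},
    {"x": -409,"y": -188,"z": -100,"rz": 0.498},
    {"x": -465,"y": -228,"z": -85,"rz": 0.498},
    {"x": -521,"y": -269,"z": -70,"rz": 0.498},
    {"x": -521,"y": -269,"z": -70,"rz": 0.498},
    {"x": -521,"y": -269,"z": -70,"rz": 0.498},
    {"x": -521,"y": -269,"z": -70,"rz": 0.498},
    {"x": -521,"y": -269,"z": -70,"rz": 0.498}
  ],
  "force": 20
}}

```text
invalid input at $.moves[0]: expected keys x, y, z, rx, ry, rz, fingers
```

Run:
```python
import g; g.go((.624,.164,.174,130))
```

```text
t 0.1 pos [0.2378 0.6044 0.2296] [-179.91    0.    158.53] w 0.0871 gf 0.0 F [-0.6  0.4 -0.1] q [-68.  18.  -4.  83.   1.  79.  -3.]
(0.624, 0.164, 0.174, 130) -> [-520.6 -268.4   56.1] [-0.002  0.     0.498] rows 10.0 3.0
```

All keys are needed in each row.

>>> {"name": "drive_tool", "arguments": {
  "moves": [
    {"x": 0,"y": 0,"z": -60,"rx": 0,"ry": 0,"rz": 0,"fingers": -1},
    {"x": -40,"y": -20,"z": -100,"rx": 0,"ry": 0,"rz": 0,"fingers": -1},
    {"x": -90,"y": -42,"z": -100,"rx": 0,"ry": 0,"rz": 0.1,"fingers": -1},
    {"x": -140,"y": -65,"z": -100,"rx": 0,"ry": 0,"rz": 0.2,"fingers": -1},
    {"x": -190,"y": -88,"z": -100,"rx": 0,"ry": 0,"rz": 0.3,"fingers": -1},
    {"x": -240,"y": -112,"z": -100,"rx": 0,"ry": 0,"rz": 0.4,"fingers": -1},
    {"x": -290,"y": -136,"z": -100,"rx": 0,"ry": 0,"rz": 0.498,"fingers": -1},
    {"x": -350,"y": -160,"z": -100,"rx": 0,"ry": 0,"rz": 0.498,"fingers": -1},
    {"x": -409,"y": -188,"z": -100,"rx": 0,"ry": 0,"rz": 0.498,"fingers": -1},
    {"x": -465,"y": -228,"z": -85,"rx": 0,"ry": 0,"rz": 0.498,"fingers": -1},
    {"x": -521,"y": -269,"z": -70,"rx": 0,"ry": 0,"rz": 0.498,"fingers": -1},
    {"x": -521,"y": -269,"z": -70,"rx": 0,"ry": 0,"rz": 0.498,"fingers": -1},
    {"x": -521,"y": -269,"z": -70,"rx": 0,"ry": 0,"rz": 0.498,"fingers": -1},
    {"x": -521,"y": -269,"z": -70,"rx": 0,"ry": 0,"rz": 0.498,"fingers": -1},
    {"x": -521,"y": -269,"z": -70,"rx": 0,"ry": 0,"rz": 0.498,"fingers": -1}
  ],
  "force": 20
}}

```text
time_s: 1.98
tool_pos: [0.6235, 0.1667, 0.3011]
tool_rot: [179.9, -0.1, 130.2]
force: [-0.3, 0.3, 0.4]
grip_width: 0.0872
grasp_force: 0.0
```

Run:
```python
import g; g.go((.624,.164,.174,130))
```

```text
t 1.975 pos [0.6235 0.1667 0.3011] [ 1.7993e+02 -5.0000e-02  1.3023e+02] w 0.0872 gf 0.0 F [-0.3  0.3  0.4] q [-32.  17.  19.  78.  -5.  86.  27.]
(0.624, 0.164, 0.174, 130) -> [ -2.5  -1.5 127.1] [ 0.001 -0.001  0.004] rows 3.0 1.0
```

>>> {"name": "drive_tool", "arguments": {
  "moves": [
    {"x": -2,"y": -1.5,"z": 40,"rx": 0,"ry": 0,"rz": 0.004,"fingers": -1},
    {"x": -2,"y": -1.5,"z": 70,"rx": 0,"ry": 0,"rz": 0.004,"fingers": -1},
    {"x": -2,"y": -1.5,"z": 95,"rx": 0,"ry": 0,"rz": 0.004,"fingers": -1},
    {"x": -2,"y": -1.5,"z": 115,"rx": 0,"ry": 0,"rz": 0.004,"fingers": -1},
    {"x": -2,"y": -1.5,"z": 127,"rx": 0,"ry": 0,"rz": 0.004,"fingers": -1},
    {"x": -2,"y": -1.5,"z": 127,"rx": 0,"ry": 0,"rz": 0.004,"fingers": -1}
  ],
  "force": 20
}}

```text
time_s: 2.72
tool_pos: [0.6241, 0.1616, 0.173]
tool_rot: [-179.9, -0.0, 129.8]
force: [-0.3, 0.4, 0.7]
grip_width: 0.087
grasp_force: 0.0
```

>>> {"name": "drive_tool", "arguments": {
  "moves": [
    {"x": 0,"y": 0,"z": 0,"rx": 0,"ry": 0,"rz": 0,"fingers": 1},
    {"x": 0,"y": 0,"z": 0,"rx": 0,"ry": 0,"rz": 0,"fingers": 1},
    {"x": 0,"y": 0,"z": 0,"rx": 0,"ry": 0,"rz": 0,"fingers": 1},
    {"x": 0,"y": 0,"z": 0,"rx": 0,"ry": 0,"rz": 0,"fingers": 1},
    {"x": 0,"y": 0,"z": 0,"rx": 0,"ry": 0,"rz": 0,"fingers": 1},
    {"x": 0,"y": 0,"z": 0,"rx": 0,"ry": 0,"rz": 0,"fingers": 1},
    {"x": 0,"y": 0,"z": 0,"rx": 0,"ry": 0,"rz": 0,"fingers": 1},
    {"x": 0,"y": 0,"z": 0,"rx": 0,"ry": 0,"rz": 0,"fingers": 1}
  ],
  "force": 20
}}

```text
time_s: 3.72
tool_pos: [0.6245, 0.1614, 0.1736]
tool_rot: [180.0, -0.0, 129.8]
force: [-0.9, -0.3, -0.6]
grip_width: 0.0156
grasp_force: 20.0
```

Run:
```python
import g; g.go((.624,.164,.30,130))
```

```text
t 3.725 pos [0.6245 0.1614 0.1736] [179.98  -0.   129.77] w 0.0156 gf 20.0 F [-0.9 -0.3 -0.6] q [-31.  20.  18.  89.  -6.  72.  28.]
(0.624, 0.164, 0.3, 130) -> [   2.3    1.3 -126.4] [ 0.    -0.    -0.004] rows 3.0 1.0
```

>>> {"name": "drive_tool", "arguments": {
  "moves": [
    {"x": 0,"y": 0,"z": -15,"rx": 0,"ry": 0,"rz": 0,"fingers": 1},
    {"x": 0,"y": 0,"z": -45,"rx": 0,"ry": 0,"rz": 0,"fingers": 1},
    {"x": 0,"y": 0,"z": -80,"rx": 0,"ry": 0,"rz": 0,"fingers": 1},
    {"x": 0,"y": 0,"z": -110,"rx": 0,"ry": 0,"rz": 0,"fingers": 1},
    {"x": 0,"y": 0,"z": -120,"rx": 0,"ry": 0,"rz": 0,"fingers": 1},
    {"x": 0,"y": 0,"z": -120,"rx": 0,"ry": 0,"rz": 0,"fingers": 1},
    {"x": 0,"y": 0,"z": -120,"rx": 0,"ry": 0,"rz": 0,"fingers": 1}
  ]
}}

```text
time_s: 4.6
tool_pos: [0.6238, 0.1613, 0.292]
tool_rot: [-179.9, -0.1, 129.8]
force: [-0.7, -0.2, -0.8]
grip_width: 0.0156
grasp_force: 20.0
```

Run:
```python
from h import *
from cell import vision
import g; g.go((.624,.164,.30,178.2),(.588,-.35,.20,178.2))
d={n:vision.read_camera(n) for n in("side","top")};pickle.dump(d,open("cam1.pkl","wb"))
from cell import sensors
p=np.array(sensors.get_obs()["tool_pos"])+[0,0,.011]
for n in d:
    u=proj(d[n],p)[0];print(n,u)
s=[]
a=cv2.resize(d["side"]["image"][60:210,200:400,::-1],(800,600),interpolation=cv2.INTER_CUBIC);cv2.imwrite("pics/c.png",a)
```

```text
t 4.6 pos [0.6238 0.1613 0.292 ] [-1.7987e+02 -5.0000e-02  1.2977e+02] w 0.0156 gf 20.0 F [-0.7 -0.2 -0.8] q [-32.  17.  19.  79.  -5.  85.  27.]
(0.624, 0.164, 0.3, 178.2) -> [ 2.   1.9 -8. ] [-0.002 -0.002 -0.845] rows 1.0 5.0
(0.588, -0.35, 0.2, 178.2) -> [-370.1 -354.4   92.4] [-0.002 -0.002 -0.845] rows 9.0 5.0
side [290.06883072 102.05252854]
top [277.36894106 133.06550558]
```

View pics/c.png

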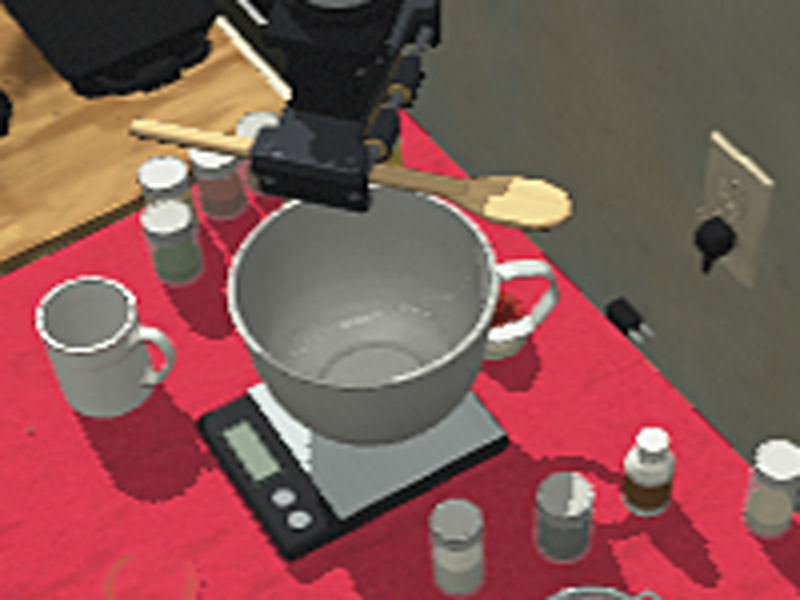

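The side crop shows the spatula held clear of the bowl: tail at full-image pixel (233.5,92), paddle tip (342.7,111.5), with the gripper at about (277,97). The bowl and jars have not moved.

Run:
```python
from h import *
d=pickle.load(open("cam1.pkl","rb"))
for z in(.298,.308):
    A,B=[onplane(d["side"],u,z) for u in((233.2,92),(342.7,111.7))];D=B-A;L=np.hypot(*D[:2]);print(A,B,L,np.degrees(np.arctan2(D[1],D[0])));e=D/L
    print("origin frac vs tcp", (np.array([.6238,.1613])-A[:2])@e[:2])
```

```text
[0.51408814 0.29606113 0.298     ] [0.72548997 0.04880574 0.298     ] 0.3253090265788923 -49.46976169533096
origin frac vs tcp 0.17372313517362947
[0.51052531 0.28525643 0.308     ] [0.71933812 0.04102916 0.308     ] 0.3213249858822688 -49.46976169533097
origin frac vs tcp 0.16782618151048867
```

>>> {"name": "drive_tool", "arguments": {
  "moves": [
    {"x": -20,"y": -20,"z": -8,"rx": 0,"ry": 0,"rz": -0.05,"fingers": 1},
    {"x": -50,"y": -48,"z": -8,"rx": 0,"ry": 0,"rz": -0.15,"fingers": 1},
    {"x": -85,"y": -81,"z": -8,"rx": 0,"ry": 0,"rz": -0.25,"fingers": 1},
    {"x": -120,"y": -115,"z": -8,"rx": 0,"ry": 0,"rz": -0.35,"fingers": 1},
    {"x": -155,"y": -148,"z": -8,"rx": 0,"ry": 0,"rz": -0.45,"fingers": 1},
    {"x": -190,"y": -182,"z": -8,"rx": 0,"ry": 0,"rz": -0.55,"fingers": 1},
    {"x": -225,"y": -215,"z": -8,"rx": 0,"ry": 0,"rz": -0.65,"fingers": 1},
    {"x": -260,"y": -249,"z": -8,"rx": 0,"ry": 0,"rz": -0.75,"fingers": 1},
    {"x": -295,"y": -282,"z": 0,"rx": 0,"ry": 0,"rz": -0.845,"fingers": 1},
    {"x": -330,"y": -316,"z": 20,"rx": 0,"ry": 0,"rz": -0.845,"fingers": 1},
    {"x": -355,"y": -340,"z": 60,"rx": 0,"ry": 0,"rz": -0.845,"fingers": 1},
    {"x": -370,"y": -354,"z": 92,"rx": 0,"ry": 0,"rz": -0.845,"fingers": 1},
    {"x": -370,"y": -354,"z": 92,"rx": 0,"ry": 0,"rz": -0.845,"fingers": 1},
    {"x": -370,"y": -354,"z": 92,"rx": 0,"ry": 0,"rz": -0.845,"fingers": 1},
    {"x": -370,"y": -354,"z": 92,"rx": 0,"ry": 0,"rz": -0.845,"fingers": 1},
    {"x": -370,"y": -354,"z": 92,"rx": 0,"ry": 0,"rz": -0.845,"fingers": 1}
  ]
}}

```text
time_s: 6.7
tool_pos: [0.5901, -0.3486, 0.2031]
tool_rot: [-180.0, 0.1, 178.3]
force: [1.1, 0.0, -0.3]
grip_width: 0.016
grasp_force: 20.0
```

Run:
```python
import g; g.go((.588,-.35,.060,178.2),(.588,-.35,.029,178.2))
```

```text
t 6.7 pos [ 0.5901 -0.3486  0.2031] [-1.7998e+02  1.4000e-01  1.7828e+02] w 0.016 gf 20.0 F [ 1.1  0.  -0.3] q [  8.  25.  28.  81. -12.  77. 125.]
(0.588, -0.35, 0.06, 178.2) -> [  2.4  -1.4 143.1] [-0.     0.002  0.001] rows 3.0 1.0
(0.588, -0.35, 0.029, 178.2) -> [  2.5  -1.4 174.1] [-0.     0.002  0.001] rows 3.0 1.0
```

>>> {"name": "drive_tool", "arguments": {
  "moves": [
    {"x": 2.4,"y": -1.4,"z": 40,"rx": 0,"ry": 0,"rz": 0,"fingers": 1},
    {"x": 2.4,"y": -1.4,"z": 80,"rx": 0,"ry": 0,"rz": 0,"fingers": 1},
    {"x": 2.4,"y": -1.4,"z": 115,"rx": 0,"ry": 0,"rz": 0,"fingers": 1},
    {"x": 2.4,"y": -1.4,"z": 138,"rx": 0,"ry": 0,"rz": 0,"fingers": 1},
    {"x": 2.4,"y": -1.4,"z": 138,"rx": 0,"ry": 0,"rz": 0,"fingers": 1},
    {"x": 2.4,"y": -1.4,"z": 138,"rx": 0,"ry": 0,"rz": 0,"fingers": 1}
  ]
}}

```text
time_s: 7.45
tool_pos: [0.5876, -0.3512, 0.0652]
tool_rot: [-179.9, 0.1, 178.2]
force: [-0.3, 0.4, -1.2]
grip_width: 0.0159
grasp_force: 20.0
```

Run:
```python
from h import *
from cell import vision
import g; g.go((.588,-.35,.0266,178.2))
d={n:vision.read_camera(n) for n in("side","top")};pickle.dump(d,open("cam2.pkl","wb"))
mosaic(d,[("side",330,240),("top",350,200),("side",400,240),("top",395,200)],"pics/d.png")
```

```text
t 7.45 pos [ 0.5876 -0.3512  0.0652] [-1.7995e+02  1.3000e-01  1.7820e+02] w 0.0159 gf 20.0 F [-0.3  0.4 -1.2] q [  9.  31.  26.  89. -15.  64. 127.]
(0.588, -0.35, 0.0266, 178.2) -> [-0.3  1.2 38.6] [-0.001  0.002  0.   ] rows 1.0 1.0
```

View pics/d.png

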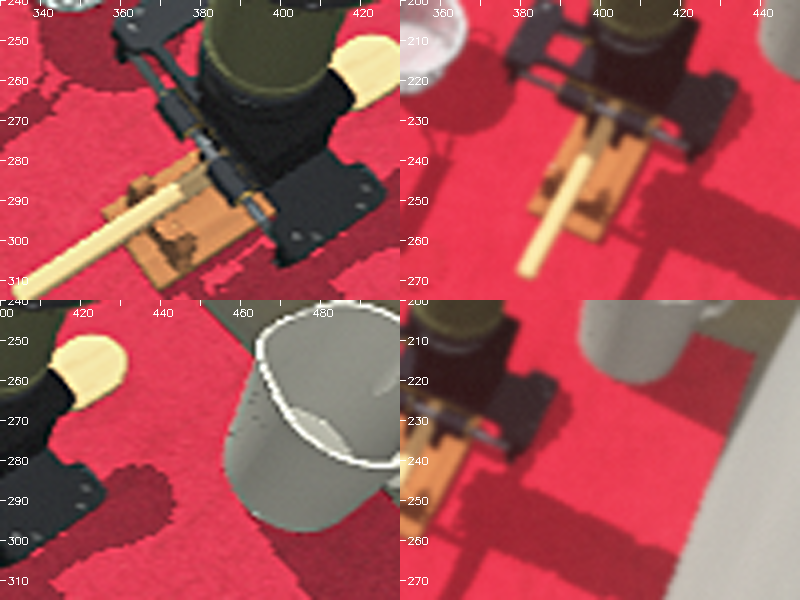

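The crops show the spatula above the wooden rest, in line with it, with its tail at top pixel (381,268). Nothing else is touched, and the jug is clear.

>>> {"name": "drive_tool", "arguments": {
  "moves": [
    {"x": 0,"y": 1,"z": 12,"rx": 0,"ry": 0,"rz": 0,"fingers": 1},
    {"x": 0,"y": 1,"z": 22,"rx": 0,"ry": 0,"rz": 0,"fingers": 1},
    {"x": 0,"y": 1,"z": 30,"rx": 0,"ry": 0,"rz": 0,"fingers": 1},
    {"x": 0,"y": 1,"z": 35,"rx": 0,"ry": 0,"rz": 0,"fingers": 1},
    {"x": 0,"y": 1,"z": 37,"rx": 0,"ry": 0,"rz": 0,"fingers": 1},
    {"x": 0,"y": 1,"z": 37,"rx": 0,"ry": 0,"rz": 0,"fingers": 1},
    {"x": 0,"y": 1,"z": 37,"rx": 0,"ry": 0,"rz": 0,"fingers": 1}
  ]
}}

```text
time_s: 8.43
tool_pos: [0.5865, -0.3498, 0.0272]
tool_rot: [180.0, -0.0, 178.2]
force: [-2.5, 2.0, 5.4]
grip_width: 0.0156
grasp_force: 20.0
```

Run:
```python
from h import *
import g; g.go((.588,-.35,.0266,178.2))
d=pickle.load(open("cam2.pkl","rb"));a=np.radians(-1.8);e=np.array([np.cos(a),np.sin(a),0])
for n in d: print(n,proj(d[n],np.array([.5876,-.3512,.0816])+e*np.array([[-.168],[-.05],[.158]])))
```

```text
t 8.425 pos [ 0.5865 -0.3498  0.0272] [ 1.7998e+02 -1.0000e-02  1.7818e+02] w 0.0156 gf 20.0 F [-2.5  2.   5.4] q [ 10.  33.  25.  90. -16.  60. 128.]
(0.588, -0.35, 0.0266, 178.2) -> [-1.5 -0.1  0.6] [ 0. -0. -0.] rows 1.0 1.0
side [[335.88392767 313.23915158]
 [372.60912243 288.84983631]
 [431.90044937 249.47428295]]
top [[381.36796595 267.13974153]
 [395.52269296 240.64943801]
 [418.02981174 198.52779149]]
```

Contact force is 5 N upward at the seated height. Releasing.

>>> {"name": "drive_tool", "arguments": {
  "moves": [
    {"x": 0,"y": 0,"z": 0,"rx": 0,"ry": 0,"rz": 0,"fingers": 0.3},
    {"x": 0,"y": 0,"z": 0,"rx": 0,"ry": 0,"rz": 0,"fingers": 0.0},
    {"x": 0,"y": 0,"z": 0,"rx": 0,"ry": 0,"rz": 0,"fingers": -1},
    {"x": 0,"y": 0,"z": 0,"rx": 0,"ry": 0,"rz": 0,"fingers": -1},
    {"x": 0,"y": 0,"z": 0,"rx": 0,"ry": 0,"rz": 0,"fingers": -1},
    {"x": 0,"y": 0,"z": 0,"rx": 0,"ry": 0,"rz": 0,"fingers": -1},
    {"x": 0,"y": 0,"z": -15,"rx": 0,"ry": 0,"rz": 0,"fingers": -1},
    {"x": 0,"y": 0,"z": -50,"rx": 0,"ry": 0,"rz": 0,"fingers": -1},
    {"x": 0,"y": 0,"z": -100,"rx": 0,"ry": 0,"rz": 0,"fingers": -1},
    {"x": 0,"y": 0,"z": -160,"rx": 0,"ry": 0,"rz": 0,"fingers": -1},
    {"x": 0,"y": -60,"z": -170,"rx": 0,"ry": 0,"rz": 0,"fingers": -1},
    {"x": 40,"y": -115,"z": -170,"rx": 0,"ry": 0,"rz": 0,"fingers": -1},
    {"x": 85,"y": -150,"z": -170,"rx": 0,"ry": 0,"rz": 0,"fingers": -1},
    {"x": 85,"y": -150,"z": -170,"rx": 0,"ry": 0,"rz": 0,"fingers": -1},
    {"x": 85,"y": -150,"z": -170,"rx": 0,"ry": 0,"rz": 0,"fingers": -1}
  ]
}}

```text
time_s: 10.3
tool_pos: [0.4971, -0.4971, 0.1977]
tool_rot: [180.0, 0.1, 178.1]
force: [1.5, 0.6, 0.3]
grip_width: 0.0871
grasp_force: 0.0
```

Run:
```python
from h import *
from cell import vision
import g; g.go((.497,-.1445,.061,182))
d={n:vision.read_camera(n) for n in("side","top")};pickle.dump(d,open("cam3.pkl","wb"))
mosaic(d,[("side",330,240),("top",350,200),("side",290,190),("top",310,180)],"pics/e.png")
```

```text
t 10.3 pos [ 0.4971 -0.4971  0.1977] [1.8000e+02 1.0000e-01 1.7813e+02] w 0.0871 gf 0.0 F [1.5 0.6 0.3] q [ 21.  28.  31.  78. -14.  78. 140.]
(0.497, -0.1445, 0.061, 182) -> [ 11.8 352.4 136.7] [ 0.     0.002 -0.068] rows 7.0 1.0
```

View pics/e.png

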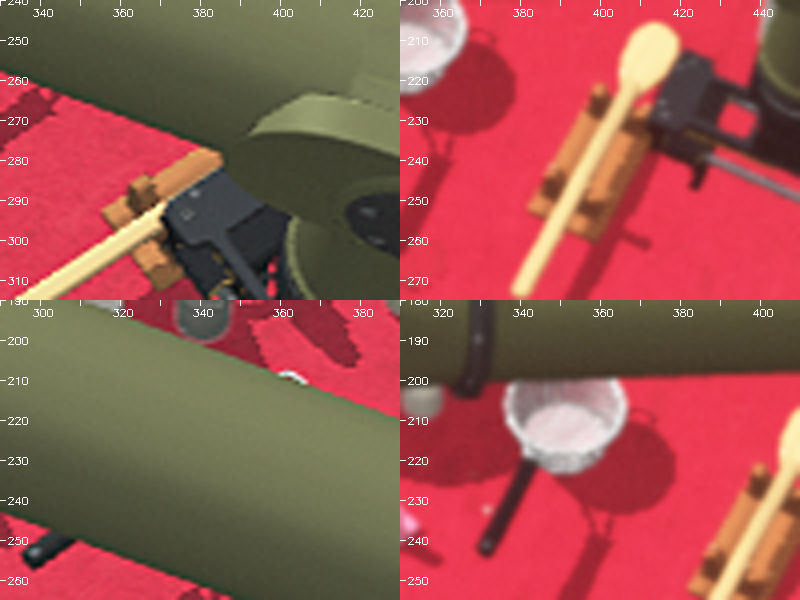

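The crops show the spatula seated in both notches of the wooden rest, in top view running (381,272) to (413,210), and the strainer undisturbed. My retreat went the wrong way in y, harmlessly. Now to the strainer's handle.

>>> {"name": "drive_tool", "arguments": {
  "moves": [
    {"x": 0,"y": 40,"z": -20,"rx": 0,"ry": 0,"rz": 0,"fingers": -1},
    {"x": 2,"y": 90,"z": -20,"rx": 0,"ry": 0,"rz": 0,"fingers": -1},
    {"x": 4,"y": 140,"z": -20,"rx": 0,"ry": 0,"rz": -0.02,"fingers": -1},
    {"x": 6,"y": 190,"z": -20,"rx": 0,"ry": 0,"rz": -0.04,"fingers": -1},
    {"x": 8,"y": 240,"z": -20,"rx": 0,"ry": 0,"rz": -0.05,"fingers": -1},
    {"x": 10,"y": 290,"z": -10,"rx": 0,"ry": 0,"rz": -0.06,"fingers": -1},
    {"x": 12,"y": 330,"z": 10,"rx": 0,"ry": 0,"rz": -0.068,"fingers": -1},
    {"x": 12,"y": 352,"z": 40,"rx": 0,"ry": 0,"rz": -0.068,"fingers": -1},
    {"x": 12,"y": 352,"z": 60,"rx": 0,"ry": 0,"rz": -0.068,"fingers": -1},
    {"x": 12,"y": 352,"z": 60,"rx": 0,"ry": 0,"rz": -0.068,"fingers": -1},
    {"x": 12,"y": 352,"z": 60,"rx": 0,"ry": 0,"rz": -0.068,"fingers": -1}
  ]
}}

```text
time_s: 11.78
tool_pos: [0.497, -0.1446, 0.1376]
tool_rot: [-180.0, 0.1, -177.9]
force: [0.3, -0.2, -0.7]
grip_width: 0.087
grasp_force: 0.0
```

Run:
```python
import g; g.go((.497,-.1445,.061,182))
```

```text
t 11.775 pos [ 0.497  -0.1446  0.1376] [-1.7998e+02  9.0000e-02 -1.7788e+02] w 0.087 gf 0.0 F [ 0.3 -0.2 -0.7] q [ -6.   6.  21. 109.  -2.  65. 108.]
(0.497, -0.1445, 0.061, 182) -> [ 0.1  0.2 76.6] [-0.     0.002  0.002] rows 2.0 1.0
```

>>> {"name": "drive_tool", "arguments": {
  "moves": [
    {"x": 0,"y": 0,"z": 30,"rx": 0,"ry": 0,"rz": 0,"fingers": -1},
    {"x": 0,"y": 0,"z": 55,"rx": 0,"ry": 0,"rz": 0,"fingers": -1},
    {"x": 0,"y": 0,"z": 70,"rx": 0,"ry": 0,"rz": 0,"fingers": -1},
    {"x": 0,"y": 0,"z": 76.5,"rx": 0,"ry": 0,"rz": 0,"fingers": -1},
    {"x": 0,"y": 0,"z": 76.5,"rx": 0,"ry": 0,"rz": 0,"fingers": -1},
    {"x": 0,"y": 0,"z": 76.5,"rx": 0,"ry": 0,"rz": 0,"fingers": 1},
    {"x": 0,"y": 0,"z": 76.5,"rx": 0,"ry": 0,"rz": 0,"fingers": 1},
    {"x": 0,"y": 0,"z": 76.5,"rx": 0,"ry": 0,"rz": 0,"fingers": 1},
    {"x": 0,"y": 0,"z": 76.5,"rx": 0,"ry": 0,"rz": 0,"fingers": 1},
    {"x": 0,"y": 0,"z": 76.5,"rx": 0,"ry": 0,"rz": 0,"fingers": 1},
    {"x": 0,"y": 0,"z": 76.5,"rx": 0,"ry": 0,"rz": 0,"fingers": 1},
    {"x": 0,"y": 0,"z": 76.5,"rx": 0,"ry": 0,"rz": 0,"fingers": 1},
    {"x": 0,"y": 0,"z": 76.5,"rx": 0,"ry": 0,"rz": 0,"fingers": 1}
  ],
  "force": 50
}}

```text
time_s: 13.4
tool_pos: [0.4961, -0.1448, 0.06]
tool_rot: [180.0, 0.0, -177.9]
force: [-0.8, -0.2, 0.4]
grip_width: 0.0172
grasp_force: 50.0
```

>>> {"name": "drive_tool", "arguments": {
  "moves": [
    {"x": 0,"y": 0,"z": -10,"rx": 0,"ry": 0,"rz": 0,"fingers": 1},
    {"x": 0,"y": 0,"z": -30,"rx": 0,"ry": 0,"rz": 0,"fingers": 1},
    {"x": 0,"y": 0,"z": -65,"rx": 0,"ry": 0,"rz": 0,"fingers": 1},
    {"x": 0,"y": 0,"z": -105,"rx": 0,"ry": 0,"rz": 0,"fingers": 1},
    {"x": 0,"y": 0,"z": -145,"rx": 0,"ry": 0,"rz": 0,"fingers": 1},
    {"x": 0,"y": 0,"z": -180,"rx": 0,"ry": 0,"rz": 0,"fingers": 1},
    {"x": 0,"y": 0,"z": -200,"rx": 0,"ry": 0,"rz": 0,"fingers": 1},
    {"x": 0,"y": 0,"z": -205,"rx": 0,"ry": 0,"rz": 0,"fingers": 1},
    {"x": 0,"y": 0,"z": -205,"rx": 0,"ry": 0,"rz": 0,"fingers": 1},
    {"x": 0,"y": 0,"z": -205,"rx": 0,"ry": 0,"rz": 0,"fingers": 1}
  ],
  "force": 50
}}

```text
time_s: 14.65
tool_pos: [0.4954, -0.1447, 0.2638]
tool_rot: [180.0, -0.1, -177.9]
force: [-0.8, -0.2, -1.1]
grip_width: 0.0172
grasp_force: 50.0
```

Run:
```python
from h import *
from cell import vision
import g; g.go((.501,.170,.27,182),(.501,.170,.221,182))
d={n:vision.read_camera(n) for n in("side","top")};pickle.dump(d,open("cam4.pkl","wb"))
for n in d: print(n,np.round(proj(d[n],[[.497,-.145,.277],[.617,-.14,.26]])))
mosaic(d,[("side",280,130),("top",290,110),("side",330,240),("top",350,200)],"pics/f.png")
```

```text
t 14.65 pos [ 0.4954 -0.1447  0.2638] [ 1.7998e+02 -1.3000e-01 -1.7793e+02] w 0.0172 gf 50.0 F [-0.8 -0.2 -1.1] q [ -7.   1.  21. 100.  -0.  80. 106.]
(0.501, 0.17, 0.27, 182) -> [-17.  314.3  -6.1] [ 0.    -0.002  0.001] rows 6.0 1.0
(0.501, 0.17, 0.221, 182) -> [-17.1 314.3  42.9] [ 0.    -0.002  0.001] rows 6.0 1.0
side [[314. 204.]
 [352. 183.]]
top [[339. 195.]
 [353. 172.]]
```

View pics/f.png

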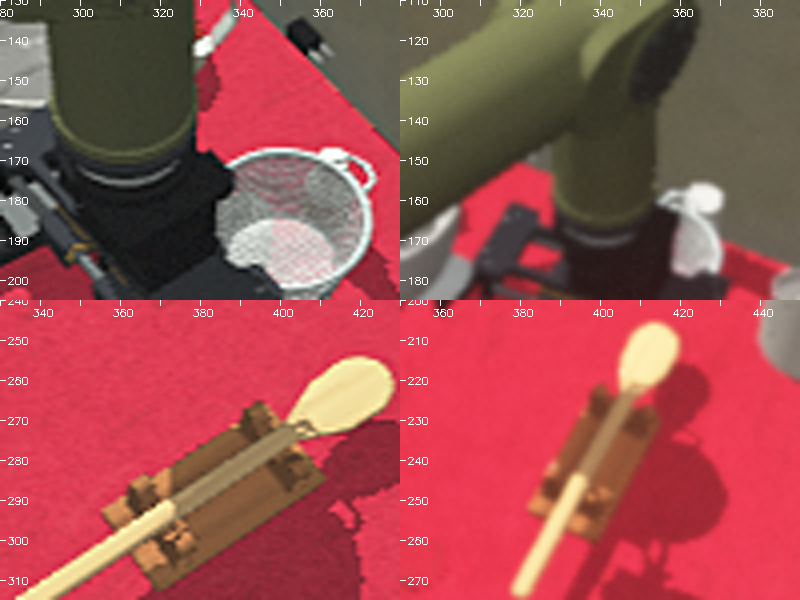

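The spatula is well seated in both notches. The strainer is held: in the side view its rim runs from top (351,167) to right (373,186), with the ear at (373.7,175). I'll check its tilt in the grip.

```bash
cat > s.py <<'E'
from h import *
from scipy.optimize import least_squares
from scipy.spatial.transform import Rotation as Ro
def pts(P,grip,yaw,pitch,dx=0):
    return (np.array(P)+[.12+dx,0,-.072])@Ro.from_euler("xyz",[0,pitch,yaw],degrees=True).as_matrix().T+grip
a=np.radians(np.arange(0,360,3))
rim=np.c_[.057*np.cos(a),.057*np.sin(a),0*a+.0555];ear=[[.071,0,.0555]]
def show(c,grip,yaw,pitch,dx=0):
    q=proj(c,pts(rim,grip,yaw,pitch,dx));e=proj(c,pts(ear,grip,yaw,pitch,dx))[0]
    print(pitch,dx,"top",q[q[:,1].argmin()].round(1),"right",q[q[:,0].argmax()].round(1),"bot",q[q[:,1].argmax()].round(1),"ear",e.round(1))
E
python3 - <<'E'
from s import *
d=pickle.load(open("cam4.pkl","rb"))
for dx in(0,.005):
  for p in(-4,0,4,8): show(d["side"],np.array([.4954,-.1447,.2748]),2.1,p,dx)
print("top");[show(d["top"],np.array([.4954,-.1447,.2748]),2.1,p) for p in(0,4)]
E
```

```text
-4 0 top [351.9 163.9] right [374.4 183. ] bot [352.1 201.6] ear [373.1 167.5]
0 0 top [351.4 166.6] right [373.7 185.7] bot [352.9 203. ] ear [372.4 170.7]
4 0 top [349.7 169.2] right [372.9 188.4] bot [352.3 204.6] ear [371.5 174. ]
8 0 top [347.8 172. ] right [371.8 191.3] bot [352.8 206.2] ear [370.3 177.4]
-4 0.005 top [353.3 162.9] right [375.9 181.9] bot [353.6 200.5] ear [374.6 166.5]
0 0.005 top [352.9 165.6] right [375.2 184.7] bot [354.4 202. ] ear [373.9 169.8]
4 0.005 top [351.1 168.4] right [374.3 187.5] bot [353.9 203.6] ear [372.9 173.2]
8 0.005 top [349.2 171.2] right [373.2 190.5] bot [354.3 205.3] ear [371.7 176.6]
top
0 0 top [352.9 160. ] right [369.9 173.6] bot [353.4 186. ] ear [361.1 158.4]
4 0 top [351.7 162.6] right [369.5 175.7] bot [354.1 187.2] ear [360.7 161.2]
```

>>> {"name": "drive_tool", "arguments": {
  "moves": [
    {"x": -1,"y": 15,"z": -6,"rx": 0,"ry": 0,"rz": 0,"fingers": 1},
    {"x": -3,"y": 45,"z": -10,"rx": 0,"ry": 0,"rz": 0,"fingers": 1},
    {"x": -5,"y": 80,"z": -12,"rx": 0,"ry": 0,"rz": 0,"fingers": 1},
    {"x": -7,"y": 115,"z": -12,"rx": 0,"ry": 0,"rz": 0,"fingers": 1},
    {"x": -9,"y": 150,"z": -12,"rx": 0,"ry": 0,"rz": 0,"fingers": 1},
    {"x": -11,"y": 185,"z": -12,"rx": 0,"ry": 0,"rz": 0,"fingers": 1},
    {"x": -13,"y": 220,"z": -12,"rx": 0,"ry": 0,"rz": 0,"fingers": 1},
    {"x": -15,"y": 255,"z": -12,"rx": 0,"ry": 0,"rz": 0,"fingers": 1},
    {"x": -16,"y": 285,"z": -12,"rx": 0,"ry": 0,"rz": 0,"fingers": 1},
    {"x": -17,"y": 303,"z": -12,"rx": 0,"ry": 0,"rz": 0,"fingers": 1},
    {"x": -17,"y": 311,"z": -12,"rx": 0,"ry": 0,"rz": 0,"fingers": 1},
    {"x": -17,"y": 311,"z": -12,"rx": 0,"ry": 0,"rz": 0,"fingers": 1},
    {"x": -17,"y": 311,"z": -12,"rx": 0,"ry": 0,"rz": 0,"fingers": 1},
    {"x": -17,"y": 311,"z": -12,"rx": 0,"ry": 0,"rz": 0,"fingers": 1}
  ]
}}

```text
time_s: 16.5
tool_pos: [0.502, 0.1655, 0.2772]
tool_rot: [-180.0, 0.0, -178.0]
force: [-0.2, 0.3, -0.8]
grip_width: 0.017
grasp_force: 50.0
```

Run:
```python
from s import *
from cell import vision,sensors
import g; g.go((.501,.166,.221,182))
o=sensors.get_obs();gp=np.array(o["tool_pos"])+[0,0,.011]
d={n:vision.read_camera(n) for n in("side","top")};pickle.dump(d,open("cam5.pkl","wb"))
for n in d:
    show(d[n],gp,2.1,1)
    c=d[n];a=np.radians(np.arange(0,360,45));print(np.round(proj(c,np.c_[.6208+.104*np.cos(a),.1703+.104*np.sin(a),0*a+.18])).tolist())
cv2.imwrite("pics/g.png",np.hstack([cv2.resize(d[n]["image"][y:y+112,x:x+100,::-1],(400,448),interpolation=cv2.INTER_CUBIC) for n,x,y in(("side",245,70),("top",230,85))]))
```

```text
t 16.5 pos [0.502  0.1655 0.2772] [-1.7999e+02  1.0000e-02 -1.7803e+02] w 0.017 gf 50.0 F [-0.2  0.3 -0.8] q [-25.   2.   4.  96.  -0.  81.  71.]
(0.501, 0.166, 0.221, 182) -> [ 1.   0.6 56.2] [-0.     0.    -0.001] rows 1.0 1.0
1 0 top [289.2  95.5] right [308.4 109. ] bot [288.2 123.6] ear [308.6  98.9]
[[318.0, 116.0], [298.0, 106.0], [273.0, 110.0], [258.0, 126.0], [262.0, 145.0], [283.0, 156.0], [310.0, 152.0], [324.0, 134.0]]
1 0 top [277.2 128. ] right [291.7 138.8] bot [274.5 150.9] ear [285.2 126.6]
[[292.0, 138.0], [271.0, 137.0], [255.0, 146.0], [251.0, 162.0], [263.0, 175.0], [285.0, 176.0], [302.0, 165.0], [305.0, 149.0]]
```

View pics/g.png

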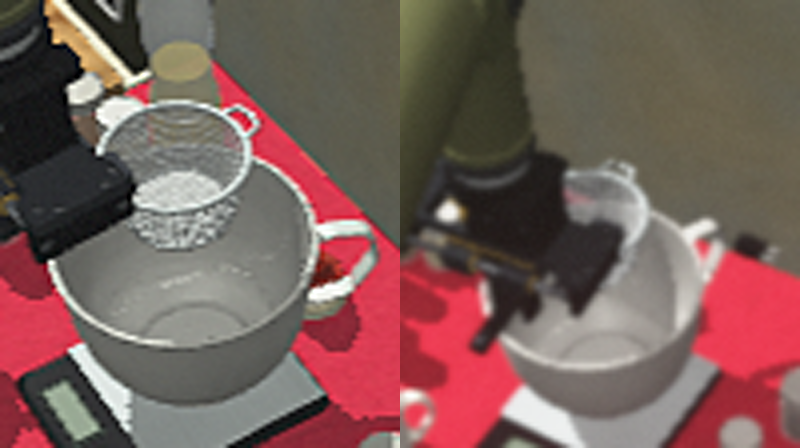

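The strainer hangs over the mouth: in the side view its rim top is at (289.5,95.5) and right edge at (308,109), as predicted for a level hold. The bowl is unmoved. Lowering.

>>> {"name": "drive_tool", "arguments": {
  "moves": [
    {"x": 1,"y": 0.5,"z": 10,"rx": 0,"ry": 0,"rz": 0,"fingers": 1},
    {"x": 1,"y": 0.5,"z": 22,"rx": 0,"ry": 0,"rz": 0,"fingers": 1},
    {"x": 1,"y": 0.5,"z": 34,"rx": 0,"ry": 0,"rz": 0,"fingers": 1},
    {"x": 1,"y": 0.5,"z": 44,"rx": 0,"ry": 0,"rz": 0,"fingers": 1},
    {"x": 1,"y": 0.5,"z": 51,"rx": 0,"ry": 0,"rz": 0,"fingers": 1},
    {"x": 1,"y": 0.5,"z": 56,"rx": 0,"ry": 0,"rz": 0,"fingers": 1},
    {"x": 1,"y": 0.5,"z": 56,"rx": 0,"ry": 0,"rz": 0,"fingers": 1},
    {"x": 1,"y": 0.5,"z": 56,"rx": 0,"ry": 0,"rz": 0,"fingers": 1},
    {"x": 1,"y": 0.5,"z": 56,"rx": 0,"ry": 0,"rz": 0,"fingers": 1},
    {"x": 1,"y": 0.5,"z": 56,"rx": 0,"ry": 0,"rz": 0,"fingers": 1},
    {"x": 1,"y": 0.5,"z": 56,"rx": 0,"ry": 0,"rz": 0,"fingers": 1},
    {"x": 1,"y": 0.5,"z": 56,"rx": 0,"ry": 0,"rz": 0,"fingers": 1}
  ]
}}

```text
time_s: 18.1
tool_pos: [0.5008, 0.167, 0.2211]
tool_rot: [180.0, 0.0, -177.9]
force: [0.1, -0.5, -2.0]
grip_width: 0.0174
grasp_force: 50.0
```

Run:
```python
from s import *
from cell import vision,sensors
import g; g.go((.501,.166,.221,182))
gp=np.array(sensors.get_obs()["tool_pos"])+[0,0,.011]
d={n:vision.read_camera(n) for n in("side","top")}
show(d["side"],gp,2.1,1)
mosaic(d,[("side",240,90),("top",230,120),("side",330,240),("top",300,150)],"pics/i.png")
```

```text
t 18.1 pos [0.5008 0.167  0.2211] [ 1.8000e+02  1.0000e-02 -1.7793e+02] w 0.0174 gf 50.0 F [ 0.1 -0.5 -2. ] q [-25.   4.   3. 101.  -0.  75.  71.]
(0.501, 0.166, 0.221, 182) -> [-0.2 -1.   0.1] [0.    0.    0.001] rows 1.0 1.0
1 0 top [290.1 109. ] right [308.5 122.3] bot [289.1 136.7] ear [308.7 112.4]
```

View pics/i.png

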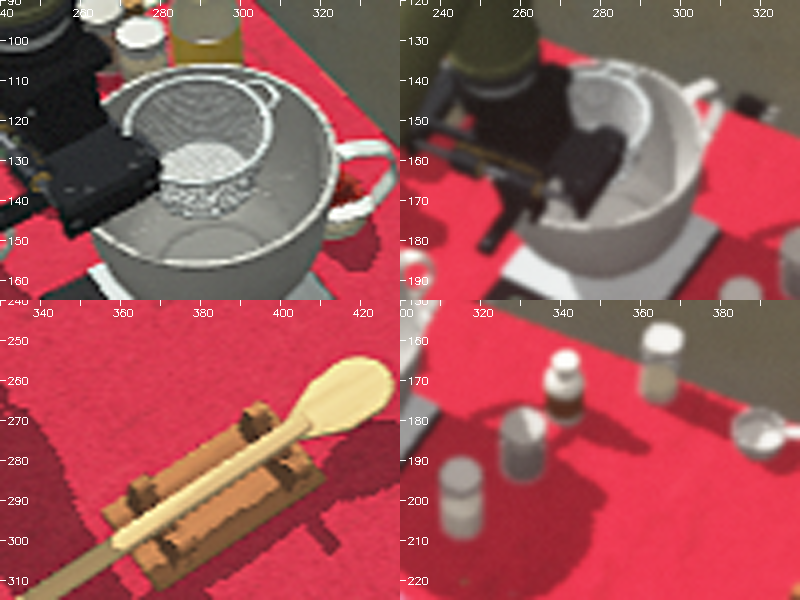

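The strainer sits level in the mouth (side-view rim top (290,109), right (307.5,122), as predicted). It is clear of the bowl, the spatula is seated, and the jars are in place. Handing in.

```bash
python3 -c "
from cell import workorder
print(workorder.sign_off())"
```

```text
the job is handed in; nothing more can be done
None
```

I handed in the job, but the sign-off gave no verdict: in the last pictures the spatula lies let go in both notches of the wooden rest and the strainer is held level and centred about 2 cm below the bowl's rim, with no contact with the bowl visible.

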